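# Fit the inner lid on the tile tub and take the outer lid off again

### The arm

A 7-joint arm with a two-finger parallel gripper is mounted at the origin on the work surface. World frame = base frame: x ahead of the robot, y to its left, z up, the work surface at z = 0. Lengths are in m, angles in rad, forces in N, time in s.
With the tool pointing down it reaches from about 0.425 to 0.925 m from the base axis. Payload 6.8 kg.
Tool frame: the origin (TCP) lies on the centre line of the jaws, within the pads' length; the fingertips stand 25 mm ahead of it and the grasp point (between the pads) lies 6 mm ahead of it; z points along the fingers, y is the line along which they close (so a half turn about z gives the same grasp; the last joint's range is limited). The gripper opens to 85 mm and grips with 20 to 120 N. Pads are 22 mm wide; open, the fingers measure 114 mm over their backs; the gripper's body (76 mm by 85 mm) begins 54 mm behind the grasp point. The pads swing forward as they close: fully open they stand 13 mm farther back than shut.
Start: joints at [-1.454, 0.477, 0.022, 1.555, -0.011, 1.109, -0.083], TCP at [0.15, 0.658, 0.256] pointing down, gripper open.
Joint ranges: [-2.96, 2.96], [-0.34, 2.1], [-1.41, 1.46], [0.24, 2.44], [-1.37, 4.51], [0.17, 1.92], [-2.96, 2.96]. Speed limits (rad/s): [2.39, 2.39, 3.14, 3.14, 3.14, 3.14, 3.14].

### API

Orientations are given as a rotation vector (axis times angle).
In Python, from bench import status, imaging, workorder gives the robot as it stands.
- The arm moves only by the tool send_rows, never from a script. Its argument "steps" is a list of rows, each an object of numbers: "dx", "dy", "dz": the shift along the tool's x, y, z in cm; "yaw": the turn about the tool's z in degrees; "gripper": the opening, from 0 (shut) to 1 (fully open). A call has 1 to 5 rows; each row is the pose to reach, as a shift and turn from the pose commanded when the call began, along the tool's axes at that moment; what a row does not reach only later rows make up. A row lasts 1/8 s, in which the tool goes at most 62.5 mm and 10.7 degrees, less where a joint would pass 70% of its speed; a pose out of reach is approached as far as the arm can. A call with a gripper value outside its range is refused whole. The fingers move at their own pace and stop on an object; "force" is the grip in N (left out, the last holds). Time passes only in rows, so rows that repeat a pose let the fingers close. It gives the time, the measured TCP pose, the force, the opening and the grip force at its end, in the units of the state.
- status.get_obs(): the state, without advancing time (a new reading comes with each control period).
- imaging.grab_frame(name): name is "scene" or "top" or "wrist"; returns a dict with "color" (384x512x3 uint8, red, green, blue), "depth" (384x512 float32, m along the optical axis (not along the pixel's ray), 0 where there is no reading), "K" (3x3 intrinsics, pixels), "R" (3x3) and "t" (3): a world point X has camera coordinates R X + t. Camera axes: x right, y down, z forward; pixel columns grow to the right and rows downward; lengths in m; the calibration is good to about 2 mm. A picture is of the moment at which its call begins.
- workorder.hand_in(): hands the job in; it is judged then, once.
The state is a dict: "clock": time; "joints": joint angles; "qvel": joint speeds; "tau": joint torques, N m; "tcp_pos": TCP position; "orientation": TCP orientation; "contact_force": force on the tool from outside, world axes, zero at the start; "moment": the same for the moment, N m; "grip_width": finger opening in m; "gripper_force": force on a finger pad.
Only numpy, scipy, OpenCV 4.12 (cv2) and the standard library are available. Lean on these libraries where they do the work, as an engineer would, in place of code of your own. Each camera call takes 0.05 s, during which the arm holds its last target. There are 200 camera calls.

### The job

Cover the open round tile tub with its inner lid only: first pick the two broken tile offcuts off the nested pair of lids and put them in the small rectangular scrap bin, then carry both lids together by the inner lid's knob and lower them onto the tub until the inner lid is seated, and let go. Then lift the outer lid alone by its raised collar, straight up, leaving the inner lid seated on the tub, and finish while still holding the outer lid level about 10 cm above where it sat. Keep the lids nested until they are on the tub, keep the tub upright and where it stands, and leave everything else on the table alone.

Things in the scene. Friction and masses are not known exactly. Their poses are not given: they have to be found in the camera images.
- tub: Round open tub of mosaic tiles standing on the table: 80 mm high, 132 mm across outside at the rim (124 mm at the foot), bore at the rim about 122 mm, wall 4 mm. Loose, about 0.9 kg. Origin: centre of its underside, z up.
- inner_lid: Inner lid, lying under the outer lid. Plug 115 mm across, 14 mm high, lower edge chamfered, drops into the tub's bore; over it a flange 140 mm across, 5 mm thick, comes to lie on the tub's rim; in the middle an upright knob (see knob_top). 0.22 kg. Origin: centre of the plug's underside, z up: on the table it is at height 0, seated it is 66 mm above the tub's origin.
- knob_top (a point): Centre of the top of the inner lid's round knob, 22 mm across, 74 mm above the inner lid's origin. The knob stands up through the outer lid's collar and shows 28 mm above it. Gripped there it lifts both lids together, as the outer lid simply rests on the inner lid's flange.
- outer_lid: Outer lid, resting loosely on the inner lid's flange: flat disc 152 mm across, 5 mm thick, with a skirt hanging 13 mm below it (3 mm play round the flange) and a raised round collar in the middle (see collar_top). 0.16 kg. Origin: centre of the skirt's lower edge plane, z up; disc top 18 mm above it. Nested, this origin is 6 mm above the inner lid's.
- collar_top (a point): Centre of the top of the outer lid's collar, 40 mm above the outer lid's origin. The collar is 52 mm across, 22 mm high above the disc; its 38 mm bore goes right through and clears the inner lid's knob by 8 mm all round. Lifting by the collar leaves the inner lid where it is.
- offcut_a: Broken tile offcut lying flat on the outer lid's disc, beside the collar (its centre about 50 mm from the lid's centre): about 37 mm long (x, one end pointed), 24 mm wide (y), 14 mm thick, 28 g. Its y axis runs roughly along the lid's edge, so it can be gripped across y without meeting the collar. Origin: centre of its underside, z up.
- offcut_b: Broken tile offcut lying flat on the outer lid's disc, beside the collar (its centre about 50 mm from the lid's centre): about 37 mm long (x, one end pointed), 24 mm wide (y), 14 mm thick, 28 g. Its y axis runs roughly along the lid's edge, so it can be gripped across y without meeting the collar. Origin: centre of its underside, z up.
- scrap_bin: Small rectangular open scrap bin: 130 mm (x) by 160 mm (y), 70 mm high, walls 4 mm. Loose, 0.5 kg. Origin: centre of its underside, z up.
- tape_roll: Bystander, to be left alone: roll of masking tape lying flat, 84 mm across, 25 mm high. Origin: centre of its underside.
- mixing_cup: Bystander, to be left alone: small clear round cup, 76 mm across, 60 mm high. Origin: centre of its underside.
- nippers: Bystander, to be left alone: tile nippers lying flat, about 170 mm long, 17 mm high. Origin: on its underside near the middle of its length.
- grout_jar: Bystander, to be left alone: closed round jar with a screw cap, 100 mm across, 100 mm high. Origin: centre of its underside.
- spreader: Bystander, to be left alone: spatula-shaped spreader lying flat. Origin: on it, on its underside.
There are look-alikes about, which are no part of the job. What is shaped like the offcut_a but blue or red is not meant. Of the things shaped like the outer_lid, the black one is meant.

How it is judged:
By the outcome, as a careful person would: the job done as asked, in the order asked, and still so for the second after the job is handed in, while the arm keeps its last pose, push and grip.
It also fails if it takes over 72 s, if anything falls off the work surface, if the arm or the gripper's body presses on something with over 40 N, if the wrist force passes 120 N, or if a joint passes its speed limit or range.

## Working session

There is one attempt and no reset: what is moved stays moved. The work goes in short steps, Python scripts to look and compute and a tool call to move; the robot and the scene stay as the last step left them, time stands still between calls to the robot, and variables do not carry over. Pictures are saved under pics/ and viewed, at most 10 in all, crops included, and the job is handed in when it is done.

Besides the shell and the picture viewer there is one more tool, called after "Request:" as name(argument=value, ...), one argument or row to a line, values as JSON. send_rows: Moves the arm, as the interface text tells. Its arguments: {"type":"object","properties":{"steps":{"type":"array"},"force":{"type":"number"}},"required":["steps"]}

```bash
ls; mkdir -p pics; cat > h.py <<'E'
import numpy as np, cv2
from bench import status, imaging, workorder
def ray(f,u,v,z):
    R,t,K=np.array(f["R"]),np.array(f["t"]),np.array(f["K"])
    c=-R.T@t; d=R.T@np.linalg.inv(K)@np.array([u,v,1.])
    return c+d*(z-c[2])/d[2]
def cloud(f):
    R,t,K=np.array(f["R"]),np.array(f["t"]),np.array(f["K"])
    v,u=np.mgrid[:384,:512]; d=f["depth"]
    P=np.stack([(u-K[0,2])/K[0,0]*d,(v-K[1,2])/K[1,1]*d,d],-1)
    return (P-t)@R
def save(f,n,crop=None,s=1):
    im=f["color"][:,:,::-1]
    if crop: x0,y0,x1,y1=crop; im=im[y0:y1,x0:x1]
    cv2.imwrite("pics/"+n,cv2.resize(im,None,fx=s,fy=s,interpolation=cv2.INTER_CUBIC))
E
python3 - <<'E'
from h import *
a=imaging.grab_frame("top");b=imaging.grab_frame("scene")
save(a,"top1.png",None,1.5);save(b,"scene1.png",None,1.5)
np.save("top1.npy",a,allow_pickle=True)
print(a["K"],a["R"],a["t"]); o=status.get_obs();print(o)
E
```

```text
pics
[[486.67367892   0.         258.86083376]
 [  0.         486.67367892 192.59369272]
 [  0.           0.           1.        ]] [[-0.0208193  -0.99953774  0.02215557]
 [-0.98810736  0.01719425 -0.15280119]
 [ 0.15234961 -0.0250733  -0.98800857]] [0.10161074 0.51121066 1.30198474]
{'clock': 0.1, 'joints': array([-1.45410698,  0.47771462,  0.02234867,  1.55635149, -0.01149533,
        1.1093331 , -0.08307305]), 'qvel': array([ 2.03117901e-04, -3.50536841e-03, -1.55718713e-03, -3.53204086e-03,
       -1.36989439e-03,  1.00342303e-05,  1.29722802e-04]), 'tau': array([ 4.26629529e-03, -5.97756207e+01,  1.61343098e+00, -2.81955010e+01,
        1.28562862e-02,  4.96144450e-03,  2.74892983e-05]), 'tcp_pos': array([0.15035959, 0.65752413, 0.25542539]), 'orientation': array([-3.52280306e-01, -3.12171802e+00,  2.63453088e-03]), 'contact_force': array([ 0.53105702, -0.33572093,  0.07551637]), 'moment': array([-0.03386542, -0.01599161,  0.01642756]), 'gripper_force': 0.0, 'grip_width': 0.08528111706609685}
```

View pics/top1.png

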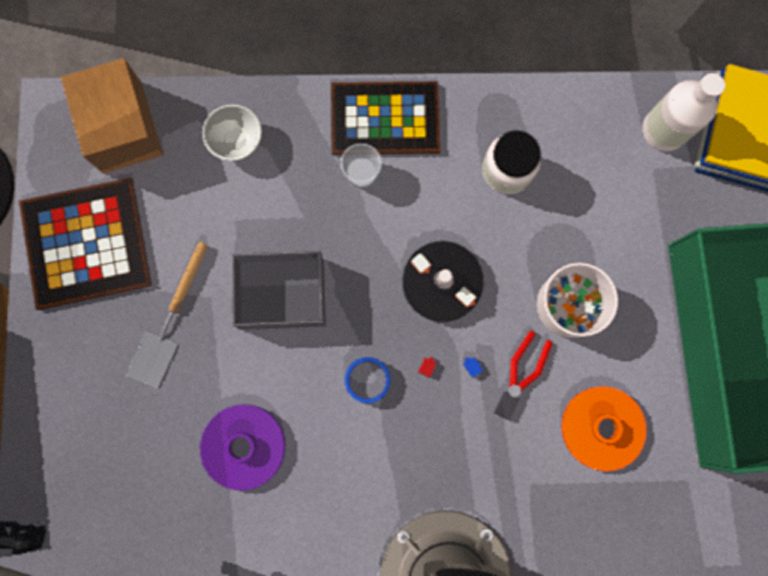

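View pics/scene1.png

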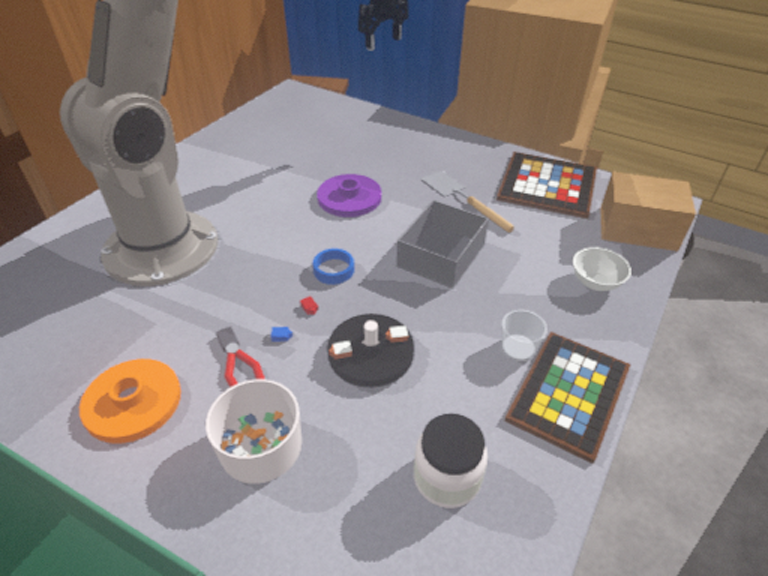

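The top view (1.5x pixels) gives these candidates:
- **Lids:** black at (443,281), orange at (604,428), purple at (243,447). I choose black.
- **Offcuts:** white ones on the black lid at (421,263) and (466,297), red at (428,367), blue at (473,366). I choose the two on the lid.
- **Tub:** tile tub at (578,300) against the white bowl at (232,133). I choose the one holding tiles.
- **Scrap bin:** grey at (279,289) against the large green crate on the right. I choose the grey one.

```bash
cat > m.py <<'E'
from h import *
f=np.load("top1.npy",allow_pickle=True).item()
save(f,"crop1.png",(255,145,425,240),4.5)
im=f["color"].astype(int); P=cloud(f); hsv=cv2.cvtColor(f["color"],cv2.COLOR_RGB2HSV)
def box(x0,y0,x1,y1):
    m=np.zeros((384,512),bool); m[y0:y1,x0:x1]=1; return m
def onplane(mask,z):
    v,u=np.nonzero(mask); return np.array([ray(f,a,b,z) for a,b in zip(u,v)])
# black lid
m=(im.max(2)<60)&box(262,155,328,220)
c=max(cv2.findContours(m.astype(np.uint8),0,1)[0],key=cv2.contourArea)
h=cv2.convexHull(c)[:,0]
w=np.array([ray(f,u,v,.024) for u,v in h])[:,:2].astype(np.float32)
print("lid",cv2.minEnclosingCircle(w))
# depth based
def layer(b,z0,z1,name):
    s=b&(P[...,2]>z0)&(P[...,2]<z1)&(f["depth"]>0); q=P[s]; print(name,len(q),q.mean(0).round(4),q.min(0).round(4),q.max(0).round(4)); return q
lb=box(262,150,330,222)
layer(lb,.015,.03,"disc"); layer(lb,.06,.09,"knob")
# offcuts: bright blobs
b=((im.min(2)>110)&box(262,155,328,220)).astype(np.uint8)
b=((hsv[...,2]>110)&box(266,160,324,214)).astype(np.uint8)
n,l,st,ce=cv2.connectedComponentsWithStats(b)
for i in range(1,n):
    if st[i,4]<20: continue
    c=cv2.findContours((l==i).astype(np.uint8),0,1)[0][0][:,0]
    w=np.array([ray(f,u,v,.036) for u,v in c])[:,:2]
    r=cv2.minAreaRect((w*1000).astype(np.float32)); print("blob",ce[i],st[i],w.mean(0),r, np.median(P[l==i],0))
q=layer(box(350,165,420,235),.07,.095,"tubrim"); print(cv2.minEnclosingCircle(q[:,:2].astype(np.float32)))
q=layer(box(145,155,225,230),.06,.085,"binrim"); print(cv2.minAreaRect(q[:,:2].astype(np.float32)))
E
python3 m.py
```

```text
lid ((0.5287714004516602, -0.010004844516515732), 0.07597491890192032)
disc 1797 [ 0.5292 -0.0079  0.0242] [ 0.4558 -0.0833  0.015 ] [0.6043 0.0659 0.03  ]
knob 58 [ 0.5304 -0.0075  0.0732] [ 0.5202 -0.0187  0.0605] [0.5404 0.0028 0.0811]
blob [271.40966921 185.20101781] [266 160  25  54 393] [0.53423316 0.05451878] ((530.1871337890625, 38.14646911621094), (67.02392578125, 149.03976440429688), 88.67823028564453) [0.55467178 0.05958702 0.00060915]
blob [315.8974359  164.09615385] [299 160  25  14 156] [ 0.59310892 -0.06262224] ((585.3356323242188, -55.13320541381836), (67.21100616455078, 37.01333236694336), 87.64920043945312) [ 6.00887556e-01 -7.76551713e-02  5.94251950e-04]
blob [280.25862069 175.34482759] [274 169  13  13 116] [0.56007063 0.03073735] ((559.7081909179688, 30.17409324645996), (37.962738037109375, 26.79867172241211), 36.93074035644531) [0.56073077 0.032069   0.03737745]
blob [295.69827586 185.19827586] [290 179  12  13 116] [ 0.53255441 -0.01093602] ((532.8829345703125, -11.586877822875977), (31.42522430419922, 31.842384338378906), 43.28362274169922) [ 0.52873143 -0.00789573  0.06136805]
blob [310.25663717 197.9380531 ] [304 192  14  13 113] [ 0.49574892 -0.05011138] ((495.8287048339844, -50.4707145690918), (36.883338928222656, 25.780303955078125), 43.2598991394043) [ 0.49560665 -0.04931094  0.03788874]
tubrim 319 [ 0.4842 -0.2543  0.0786] [ 0.4184 -0.3131  0.07  ] [ 0.5487 -0.1818  0.0922]
((0.4844113886356354, -0.24862481653690338), 0.06694746762514114)
binrim 419 [0.5169 0.298  0.0688] [0.4475 0.2128 0.0601] [0.5812 0.3749 0.0775]
((0.514583170413971, 0.2933664917945862), (0.13102160394191742, 0.16050828993320465), 1.2812010049819946)
```

View pics/crop1.png

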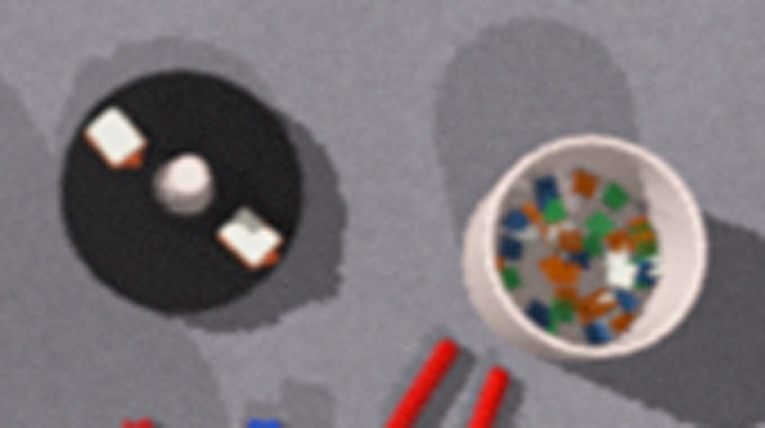

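The crop shows the black lid at crop px (185,190), its white knob, and two white offcuts with terracotta tips at (115,135) and (250,238). The tiled tub is at (590,245). The choice matches the description.

```bash
cat >> h.py <<'E'
from scipy.spatial.transform import Rotation as Ro
def go(x,y,z,ang=None):
    "shift in tool axes (cm) and yaw (deg) to TCP x,y,z with tool y at world angle ang (mod 180)"
    o=status.get_obs(); M=Ro.from_rotvec(o["orientation"]).as_matrix()
    d=M.T@(np.array([x,y,z])-o["tcp_pos"])*100
    a=np.degrees(np.arctan2(M[1,1],M[0,1])); yaw=0 if ang is None else -((ang-a+90)%180-90)
    print("tcp",o["tcp_pos"].round(4),"ya",a.round(1),"tilt",np.degrees(np.arccos(-M[2,2])).round(2),"-> dx dy dz yaw",d.round(2),round(yaw,1))
E
python3 -c "
from h import *
go(.53,-.01,.25,-52)"
```

```text
tcp [0.1504 0.6575 0.2554] ya 77.1 tilt 0.1 -> dx dy dz yaw [-51.89 -56.61   0.64] -50.9
```

Request:
send_rows(
  steps=[
    {"dx":-4,"dy":-4.4,"yaw":10,"gripper":1},
    {"dx":-8,"dy":-8.7,"yaw":20,"gripper":1},
    {"dx":-12,"dy":-13.1,"yaw":30,"gripper":1},
    {"dx":-16,"dy":-17.4,"yaw":40,"gripper":0.6},
    {"dx":-20,"dy":-21.8,"yaw":50,"gripper":0.6},
  ],
)

```text
validation failed for argument at $.st...
```

```bash
python3 -c "
from h import *
go(.53,-.01,.25,-52);print(status.get_obs()['joints'])"
```

```text
tcp [0.1504 0.6575 0.2554] ya 77.1 tilt 0.1 -> dx dy dz yaw [-51.89 -56.61   0.64] -50.9
[-1.45410698  0.47771462  0.02234867  1.55635149 -0.01149533  1.1093331
 -0.08307305]
```

The call was refused with its message cut short. My guess is that rows need all the keys.

Request:
send_rows(
  steps=[
    {"dx":-4,"dy":-4.4,"dz":0,"yaw":10,"gripper":1},
    {"dx":-8,"dy":-8.7,"dz":0,"yaw":20,"gripper":1},
    {"dx":-12,"dy":-13.1,"dz":0,"yaw":30,"gripper":1},
    {"dx":-16,"dy":-17.4,"dz":0,"yaw":40,"gripper":0.6},
    {"dx":-20,"dy":-21.8,"dz":0,"yaw":50,"gripper":0.6},
  ],
)

```text
clock: 0.72
tcp_pos: [0.2975, 0.399, 0.2561]
orientation: [-1.646, -2.676, 0.0]
contact_force: [0.3, 0.8, 0.0]
grip_width: 0.0521
gripper_force: 0.0
```

```bash
python3 -c "
from h import *
go(.53,-.01,.25,-52);print(status.get_obs()['joints'])"
```

```text
tcp [0.2975 0.399  0.2561] ya 26.8 tilt 0.01 -> dx dy dz yaw [-46.99   2.32   0.61] 78.8
[-1.28874557  0.1830671   0.26579435  1.98550573 -0.05769968  0.98022767
 -0.52746011]
```

Request:
send_rows(
  steps=[
    {"dx":-5.9,"dy":0.3,"dz":0,"yaw":10,"gripper":0.6},
    {"dx":-11.8,"dy":0.6,"dz":0,"yaw":20,"gripper":0.6},
    {"dx":-17.7,"dy":0.9,"dz":0,"yaw":30,"gripper":0.6},
    {"dx":-23.6,"dy":1.2,"dz":0,"yaw":40,"gripper":0.6},
    {"dx":-29.5,"dy":1.5,"dz":0,"yaw":50,"gripper":0.6},
  ],
)

```text
clock: 1.35
tcp_pos: [0.4451, 0.1435, 0.2564]
orientation: [-2.622, -1.729, -0.001]
contact_force: [2.4, 1.6, -1.1]
grip_width: 0.0514
gripper_force: 0.0
```

```bash
python3 -c "
from h import *
go(.53,-.01,.25,-52)"
```

```text
tcp [0.4451 0.1435 0.2564] ya -23.2 tilt 0.03 -> dx dy dz yaw [-10.77  13.84   0.63] 28.8
```

Request:
send_rows(
  steps=[
    {"dx":-3.6,"dy":4.6,"dz":0,"yaw":10,"gripper":0.6},
    {"dx":-7.2,"dy":9.2,"dz":0,"yaw":20,"gripper":0.6},
    {"dx":-10.8,"dy":13.8,"dz":0.5,"yaw":29,"gripper":0.6},
    {"dx":-10.8,"dy":13.8,"dz":0.5,"yaw":29,"gripper":0.6},
  ],
)

```text
clock: 1.85
tcp_pos: [0.5306, -0.013, 0.2511]
orientation: [2.971, 1.011, -0.001]
contact_force: [0.5, 0.4, -0.7]
grip_width: 0.0509
gripper_force: 0.0
```

```bash
cat > w.py <<'E'
from h import *
import sys
f=imaging.grab_frame("wrist"); np.save("w.npy",f,allow_pickle=True); save(f,sys.argv[1],None,1.2)
im=f["color"].astype(int);P=cloud(f)
d=(P[...,2]>.028)&(P[...,2]<.045)&(f["depth"]>0)&(np.hypot(P[...,0]-.529,P[...,1]+.009)<.075)
m=d&(np.hypot(P[...,0]-.529,P[...,1]+.009)>.03)
n,l,st,ce=cv2.connectedComponentsWithStats(m.astype(np.uint8))
for i in range(1,n):
    if st[i,4]<150: continue
    q=P[l==i]; r=cv2.minAreaRect((q[:,:2]*1000).astype(np.float32)); print("off",ce[i].round(),st[i,4],q.mean(0).round(4),np.percentile(q[:,2],90).round(4),r)
for a,b,nm in((.060,.09,"knob"),(.042,.05,"collar"),(.018,.028,"disc")):
    k=(P[...,2]>a)&(P[...,2]<b)&(np.hypot(P[...,0]-.529,P[...,1]+.009)<.09)
    if k.any(): q=P[k]; print(nm,len(q),np.median(q,0).round(4),((q.min(0)+q.max(0))/2).round(4),np.ptp(q,0).round(4))
go(.53,-.01,.25)
E
python3 w.py wr1.png
```

```text
off [245. 112.] 894 [0.5639 0.0308 0.0382] 0.0395 ((561.7815551757812, 29.239501953125), (36.71666717529297, 24.013671875), 39.28413009643555)
off [271. 210.] 732 [ 0.5014 -0.0488  0.0378] 0.0395 ((498.74066162109375, -51.35870361328125), (36.211483001708984, 23.93872833251953), 45.002662658691406)
knob 544 [ 0.5349 -0.0081  0.0746] [ 0.534  -0.0088  0.0685] [0.0219 0.0219 0.0164]
collar 1089 [ 0.5358 -0.0084  0.0464] [ 0.5339 -0.0099  0.046 ] [0.0509 0.0514 0.008 ]
disc 13428 [ 0.5401 -0.005   0.0246] [ 0.5337 -0.0097  0.023 ] [0.1507 0.1506 0.01  ]
tcp [ 0.5298 -0.0101  0.2508] ya -52.1 tilt 0.09 -> dx dy dz yaw [ 0.02 -0.    0.08] 0
```

View pics/wr1.png

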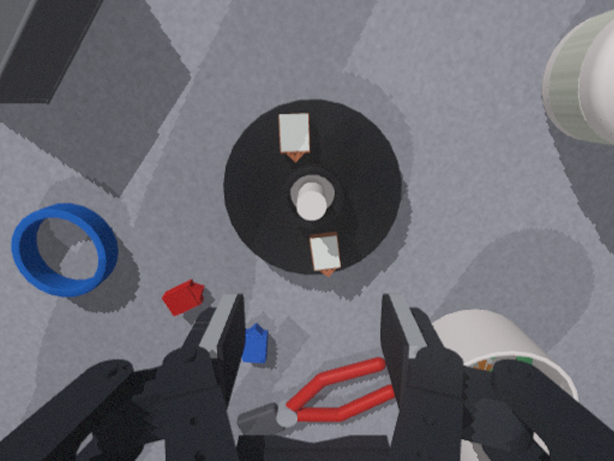

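The wrist view shows offcut a at about (295,133), with its tip toward the knob, and offcut b at (325,253). The knob is at (312,195), and the red and blue decoys are at (185,297) and (257,345). The arm was still settling, so I'll measure again.

```bash
python3 w.py wr2.png
```

```text
off [249. 113.] 886 [0.5638 0.0309 0.0383] 0.0395 ((561.67431640625, 29.635072708129883), (36.80205535888672, 23.535343170166016), 37.84812545776367)
off [274. 211.] 738 [ 0.5013 -0.0488  0.0378] 0.0395 ((498.6034851074219, -51.5284538269043), (36.86309814453125, 23.958040237426758), 45.33033752441406)
knob 543 [ 0.5349 -0.008   0.0746] [ 0.534  -0.0088  0.0685] [0.0217 0.0219 0.0162]
collar 1101 [ 0.5357 -0.0085  0.0464] [ 0.5339 -0.0099  0.0459] [0.0509 0.0513 0.0077]
disc 13393 [ 0.54   -0.0051  0.0247] [ 0.5336 -0.01    0.023 ] [0.1508 0.1506 0.0098]
tcp [ 0.5294 -0.0083  0.2508] ya -51.9 tilt 0.08 -> dx dy dz yaw [-0.06  0.17  0.08] 0
```

```bash
python3 -c "
from h import *
go(.561,.030,.056,-52)"
```

```text
tcp [ 0.5294 -0.0083  0.2508] ya -51.9 tilt 0.08 -> dx dy dz yaw [ 4.87 -1.05 19.48] 0.1
```

Request:
send_rows(
  steps=[
    {"dx":4.9,"dy":-1.0,"dz":3,"yaw":0,"gripper":0.6},
    {"dx":4.9,"dy":-1.0,"dz":8,"yaw":0,"gripper":0.6},
    {"dx":4.9,"dy":-1.0,"dz":13,"yaw":0,"gripper":0.6},
    {"dx":4.9,"dy":-1.0,"dz":15,"yaw":0,"gripper":0.6},
    {"dx":4.9,"dy":-1.0,"dz":15,"yaw":0,"gripper":0.6},
  ],
)

```text
clock: 2.58
tcp_pos: [0.5614, 0.031, 0.1008]
orientation: [-2.968, -1.028, 0.003]
contact_force: [1.3, 0.4, -0.4]
grip_width: 0.0514
gripper_force: 0.0
```

```bash
python3 w.py wr3.png; python3 -c "
from h import *
go(.561,.030,.053,-52)"
```

```text
off [265. 221.] 2360 [0.5653 0.0321 0.038 ] 0.0394 ((561.8721313476562, 29.473718643188477), (37.62270736694336, 23.909879684448242), 38.7503662109375)
off [306. 354.] 377 [ 0.5094 -0.0463  0.0379] 0.0393 ((506.9093017578125, -43.23878479003906), (14.759746551513672, 23.926532745361328), 44.512794494628906)
knob 2602 [ 0.5399 -0.0027  0.0748] [0.5563 0.0231 0.075 ] [0.0685 0.0869 0.03  ]
collar 2224 [0.5393 0.0008 0.0464] [ 0.5339 -0.0096  0.046 ] [0.0515 0.0515 0.0079]
disc 20311 [0.5567 0.0072 0.0247] [ 0.5336 -0.0056  0.023 ] [0.1511 0.1424 0.01  ]
tcp [0.5626 0.0307 0.1021] ya -51.8 tilt 0.04 -> dx dy dz yaw [ -5.06   1.19 -14.79] 0
tcp [0.5626 0.0307 0.1021] ya -51.8 tilt 0.04 -> dx dy dz yaw [-0.17 -0.04  4.91] 0.2
```

View pics/wr3.png

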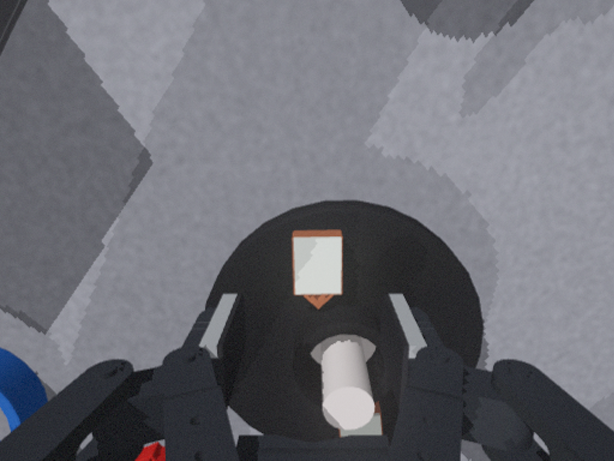

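The offcut at (317,265) lies midway between the finger pads at (222) and (408), so it is aligned. I'll descend and grip.

Request:
send_rows(
  steps=[
    {"dx":-0.1,"dy":0,"dz":3,"yaw":0,"gripper":0.6},
    {"dx":-0.1,"dy":0,"dz":4.7,"yaw":0,"gripper":0.6},
    {"dx":-0.1,"dy":0,"dz":4.7,"yaw":0,"gripper":0.6},
    {"dx":-0.1,"dy":0,"dz":4.7,"yaw":0,"gripper":0.2},
    {"dx":-0.1,"dy":0,"dz":4.7,"yaw":0,"gripper":0.2},
  ],
  force=30,
)

```text
clock: 3.25
tcp_pos: [0.5623, 0.0295, 0.0555]
orientation: [2.969, 1.026, 0.003]
contact_force: [0.0, -0.0, 4.6]
grip_width: 0.0229
gripper_force: 29.3
```

Request:
send_rows(
  steps=[
    {"dx":0,"dy":0,"dz":0,"yaw":0,"gripper":0.1},
    {"dx":0,"dy":0,"dz":0,"yaw":0,"gripper":0.1},
    {"dx":0,"dy":0,"dz":0,"yaw":0,"gripper":0.1},
  ],
)

```text
clock: 3.62
tcp_pos: [0.5622, 0.0296, 0.0555]
orientation: [2.969, 1.026, 0.003]
contact_force: [-0.7, -0.2, 6.7]
grip_width: 0.0226
gripper_force: 29.6
```

Request:
send_rows(
  steps=[
    {"dx":0,"dy":0,"dz":-3,"yaw":0,"gripper":0.1},
    {"dx":0,"dy":0,"dz":-8,"yaw":0,"gripper":0.1},
    {"dx":0,"dy":0,"dz":-10,"yaw":0,"gripper":0.1},
  ],
)

```text
clock: 4.0
tcp_pos: [0.5627, 0.0293, 0.1572]
orientation: [2.969, 1.025, 0.006]
contact_force: [0.6, -0.8, 0.2]
grip_width: 0.0226
gripper_force: 29.8
```

```bash
python3 -c "
from h import *
go(.515,.265,.155)
o=status.get_obs();print(o['grip_width'],o['gripper_force'])"
```

```text
tcp [0.5627 0.0293 0.1572] ya -51.9 tilt 0.23 -> dx dy dz yaw [ 10.79 -21.49   0.22] 0
0.02259794754370805 29.8218834400177
```

Request:
send_rows(
  steps=[
    {"dx":2.7,"dy":-5.4,"dz":0,"yaw":0,"gripper":0.1},
    {"dx":5.4,"dy":-10.8,"dz":0,"yaw":0,"gripper":0.1},
    {"dx":8.1,"dy":-16.2,"dz":0,"yaw":0,"gripper":0.1},
    {"dx":10.8,"dy":-21.5,"dz":0,"yaw":0,"gripper":0.1},
    {"dx":10.8,"dy":-21.5,"dz":1,"yaw":0,"gripper":0.1},
  ],
)

```text
clock: 4.62
tcp_pos: [0.5122, 0.2724, 0.1446]
orientation: [-2.961, -1.04, -0.003]
contact_force: [0.3, -1.7, 0.3]
grip_width: 0.0231
gripper_force: 29.8
```

Request:
send_rows(
  steps=[
    {"dx":0,"dy":0,"dz":5,"yaw":0,"gripper":0.1},
    {"dx":0,"dy":0,"dz":9.5,"yaw":0,"gripper":0.1},
    {"dx":0,"dy":0,"dz":9.5,"yaw":0,"gripper":0.1},
    {"dx":0,"dy":0,"dz":9.5,"yaw":0,"gripper":0.5},
    {"dx":0,"dy":0,"dz":9.5,"yaw":0,"gripper":0.5},
  ],
)

```text
clock: 5.25
tcp_pos: [0.5151, 0.2657, 0.0514]
orientation: [-2.969, -1.025, -0.005]
contact_force: [-0.6, 0.0, -0.1]
grip_width: 0.0431
gripper_force: 0.0
```

Request:
send_rows(
  steps=[
    {"dx":0,"dy":0,"dz":-4,"yaw":0,"gripper":0.5},
    {"dx":0,"dy":0,"dz":-9,"yaw":0,"gripper":0.6},
    {"dx":0,"dy":0,"dz":-11,"yaw":0,"gripper":0.6},
  ],
)

```text
clock: 5.62
tcp_pos: [0.5155, 0.266, 0.1635]
orientation: [-2.968, -1.025, -0.009]
contact_force: [-0.2, 0.1, -0.2]
grip_width: 0.0512
gripper_force: 0.0
```

```bash
python3 -c "
from h import *
go(.500,-.0505,.155,-46)
f=imaging.grab_frame('top');P=cloud(f);im=f['color'].astype(int)
k=(im.min(2)>130)&(abs(P[...,0]-.5145)<.06)&(abs(P[...,1]-.293)<.075);print(k.sum(),P[k].mean(0))
q=P[(abs(P[...,0]-.5145)<.09)&(abs(P[...,1]-.293)<.1)&(P[...,2]>.06)&(P[...,2]<.085)];print((q.min(0)+q.max(0))/2)"
```

```text
tcp [0.5155 0.266  0.1635] ya -51.9 tilt 0.36 -> dx dy dz yaw [-20.75  23.95   0.72] -5.9
243 [0.48181848 0.28575656 0.53310934]
[0.51540335 0.22671208 0.06925197]
```

Request:
send_rows(
  steps=[
    {"dx":-4.1,"dy":4.8,"dz":0,"yaw":-2,"gripper":0.6},
    {"dx":-8.2,"dy":9.6,"dz":0,"yaw":-4,"gripper":0.6},
    {"dx":-12.4,"dy":14.4,"dz":0,"yaw":-6,"gripper":0.6},
    {"dx":-16.6,"dy":19.2,"dz":1,"yaw":-6,"gripper":0.6},
    {"dx":-20.8,"dy":24.0,"dz":3,"yaw":-6,"gripper":0.6},
  ],
)

```text
clock: 6.3
tcp_pos: [0.4987, -0.0451, 0.1321]
orientation: [2.911, 1.18, 0.003]
contact_force: [1.1, 0.1, -0.2]
grip_width: 0.0514
gripper_force: 0.0
```

Request:
send_rows(
  steps=[
    {"dx":0,"dy":0,"dz":1.5,"yaw":0,"gripper":0.6},
    {"dx":0,"dy":0,"dz":3,"yaw":0,"gripper":0.6},
    {"dx":0,"dy":0,"dz":3,"yaw":0,"gripper":0.6},
  ],
)

```text
clock: 6.68
tcp_pos: [0.498, -0.0417, 0.1006]
orientation: [-2.909, -1.183, 0.003]
contact_force: [0.0, 0.1, 0.4]
grip_width: 0.0512
gripper_force: 0.0
```

```bash
python3 w.py wr4.png; python3 -c "
from h import *
go(.4985,-.051,.0555,-46)
f=imaging.grab_frame('top');P=cloud(f);im=f['color'].astype(int)
k=(im.min(2)>130)&(abs(P[...,0]-.5145)<.06)&(abs(P[...,1]-.293)<.075);print(k.sum(),P[k].mean(0))
q=P[(abs(P[...,0]-.5145)<.09)&(abs(P[...,1]-.293)<.1)&(P[...,2]>.06)&(P[...,2]<.085)];print((q.min(0)+q.max(0))/2)"
```

```text
off [275. 230.] 2312 [ 0.5015 -0.0485  0.0379] 0.0394 ((498.34759521484375, -51.712867736816406), (37.42229080200195, 23.924577713012695), 44.38888168334961)
knob 2906 [ 0.5317 -0.0108  0.0749] [ 0.5086 -0.0324  0.0751] [0.0727 0.0689 0.0298]
collar 3931 [ 0.5354 -0.0084  0.0465] [ 0.5338 -0.01    0.046 ] [0.0511 0.0513 0.0079]
disc 47036 [0.5455 0.0017 0.0247] [ 0.5337 -0.0101  0.023 ] [0.1507 0.151  0.01  ]
tcp [ 0.4985 -0.0418  0.1013] ya -45.7 tilt 0.08 -> dx dy dz yaw [  4.46  -0.09 -14.87] 0
tcp [ 0.4985 -0.0418  0.1013] ya -45.7 tilt 0.08 -> dx dy dz yaw [-0.64  0.67  4.58] 0.3
89 [0.51396651 0.26760693 0.01751576]
[0.51441037 0.29359223 0.06873631]
```

Request:
send_rows(
  steps=[
    {"dx":-0.6,"dy":0.7,"dz":0,"yaw":0,"gripper":0.6},
    {"dx":-0.6,"dy":0.7,"dz":2.5,"yaw":0,"gripper":0.6},
    {"dx":-0.6,"dy":0.7,"dz":4.6,"yaw":0,"gripper":0.6},
    {"dx":-0.6,"dy":0.7,"dz":4.6,"yaw":0,"gripper":0.6},
    {"dx":-0.6,"dy":0.7,"dz":4.6,"yaw":0,"gripper":0.1},
  ],
  force=30,
)

```text
clock: 7.4
tcp_pos: [0.4997, -0.0529, 0.0566]
orientation: [2.911, 1.179, 0.002]
contact_force: [0.9, -0.8, 0.1]
grip_width: 0.0341
gripper_force: 0.0
```

Request:
send_rows(
  steps=[
    {"dx":0,"dy":0,"dz":0,"yaw":0,"gripper":0.1},
    {"dx":0,"dy":0,"dz":0,"yaw":0,"gripper":0.1},
    {"dx":0,"dy":0,"dz":0,"yaw":0,"gripper":0.1},
  ],
)

```text
clock: 7.78
tcp_pos: [0.4999, -0.0528, 0.0569]
orientation: [2.911, 1.18, 0.003]
contact_force: [-1.4, -0.4, 7.1]
grip_width: 0.0227
gripper_force: 29.6
```

Request:
send_rows(
  steps=[
    {"dx":0,"dy":0,"dz":-3,"yaw":0,"gripper":0.1},
    {"dx":0,"dy":0,"dz":-8,"yaw":0,"gripper":0.1},
    {"dx":0,"dy":0,"dz":-10,"yaw":0,"gripper":0.1},
  ],
)

```text
clock: 8.15
tcp_pos: [0.5003, -0.0528, 0.1585]
orientation: [2.911, 1.179, 0.006]
contact_force: [-0.7, 0.7, -0.8]
grip_width: 0.0226
gripper_force: 29.7
```

```bash
python3 -c "
from h import *
go(.515,.315,.155)
o=status.get_obs();print(o['grip_width'],o['gripper_force'])"
```

```text
tcp [ 0.5003 -0.0528  0.1585] ya -45.9 tilt 0.22 -> dx dy dz yaw [ 26.65 -25.39   0.38] 0
0.02263408003343306 29.65875953435898
```

Request:
send_rows(
  steps=[
    {"dx":4.2,"dy":-4.0,"dz":0,"yaw":0,"gripper":0.1},
    {"dx":8.4,"dy":-8.0,"dz":0,"yaw":0,"gripper":0.1},
    {"dx":12.6,"dy":-12,"dz":0,"yaw":0,"gripper":0.1},
    {"dx":16.8,"dy":-16,"dz":0,"yaw":0,"gripper":0.1},
    {"dx":21,"dy":-20,"dz":0,"yaw":0,"gripper":0.1},
  ],
)

```text
clock: 8.78
tcp_pos: [0.5106, 0.2393, 0.1565]
orientation: [-2.911, -1.18, -0.002]
contact_force: [0.5, 0.6, -0.2]
grip_width: 0.0226
gripper_force: 29.7
```

Request:
send_rows(
  steps=[
    {"dx":4,"dy":-3.8,"dz":0,"yaw":0,"gripper":0.1},
    {"dx":5.6,"dy":-5.4,"dz":0,"yaw":0,"gripper":0.1},
    {"dx":5.6,"dy":-5.4,"dz":0,"yaw":0,"gripper":0.1},
    {"dx":5.6,"dy":-5.4,"dz":0,"yaw":0,"gripper":0.1},
  ],
)

```text
clock: 9.28
tcp_pos: [0.5137, 0.3124, 0.156]
orientation: [2.912, 1.175, -0.001]
contact_force: [0.1, -0.7, -0.5]
grip_width: 0.0228
gripper_force: 29.7
```

```bash
python3 -c "
from h import *
go(.515,.315,.052)"
```

```text
tcp [0.5137 0.3124 0.156 ] ya -46.0 tilt 0.07 -> dx dy dz yaw [ 0.29 -0.1  10.4 ] 0
```

Request:
send_rows(
  steps=[
    {"dx":0.9,"dy":-0.9,"dz":4,"yaw":0,"gripper":0.1},
    {"dx":0.9,"dy":-0.9,"dz":9.5,"yaw":0,"gripper":0.1},
    {"dx":0.9,"dy":-0.9,"dz":9.8,"yaw":0,"gripper":0.1},
    {"dx":0.9,"dy":-0.9,"dz":9.8,"yaw":0,"gripper":0.5},
    {"dx":0.9,"dy":-0.9,"dz":9.8,"yaw":0,"gripper":0.5},
  ],
)

```text
clock: 9.9
tcp_pos: [0.5152, 0.3277, 0.0603]
orientation: [-2.912, -1.178, -0.006]
contact_force: [0.1, 0.2, 0.6]
grip_width: 0.0426
gripper_force: 0.0
```

Request:
send_rows(
  steps=[
    {"dx":0,"dy":0,"dz":-4,"yaw":0,"gripper":0.5},
    {"dx":0,"dy":0,"dz":-9,"yaw":0,"gripper":0.6},
    {"dx":0,"dy":0,"dz":-15,"yaw":0,"gripper":0.6},
  ],
)

```text
clock: 10.28
tcp_pos: [0.5135, 0.3273, 0.2107]
orientation: [-2.911, -1.179, -0.001]
contact_force: [-0.1, 1.2, 0.5]
grip_width: 0.0515
gripper_force: 0.0
```

```bash
python3 -c "
from h import *
go(.533,-.0095,.20)"
```

```text
tcp [0.5135 0.3273 0.2107] ya -45.9 tilt 0.06 -> dx dy dz yaw [-22.04  25.55   1.05] 0
```

Request:
send_rows(
  steps=[
    {"dx":-3.7,"dy":4.3,"dz":0,"yaw":0,"gripper":0.6},
    {"dx":-7.4,"dy":8.6,"dz":0,"yaw":0,"gripper":0.6},
    {"dx":-11.1,"dy":12.9,"dz":0,"yaw":0,"gripper":0.6},
    {"dx":-14.8,"dy":17.2,"dz":0,"yaw":0,"gripper":0.6},
    {"dx":-18.5,"dy":21.4,"dz":0,"yaw":0,"gripper":0.6},
  ],
)

```text
clock: 10.9
tcp_pos: [0.5302, 0.0432, 0.2098]
orientation: [-2.911, -1.179, -0.006]
contact_force: [0.8, 0.5, 0.6]
grip_width: 0.0514
gripper_force: 0.0
```

Request:
send_rows(
  steps=[
    {"dx":-3.5,"dy":4.1,"dz":1,"yaw":0,"gripper":0.6},
    {"dx":-3.5,"dy":4.1,"dz":4,"yaw":0,"gripper":0.6},
    {"dx":-3.5,"dy":4.1,"dz":4,"yaw":0,"gripper":0.6},
    {"dx":-3.5,"dy":4.1,"dz":4,"yaw":0,"gripper":0.6},
  ],
)

```text
clock: 11.4
tcp_pos: [0.5338, -0.008, 0.1693]
orientation: [2.911, 1.181, 0.003]
contact_force: [0.1, 0.6, -0.3]
grip_width: 0.0512
gripper_force: 0.0
```

```bash
python3 w.py wr5.png; python3 -c "
from h import *
go(.533,-.0095,.082)
f=np.load('w.npy',allow_pickle=True).item();P=cloud(f)
k=(P[...,2]>.0725)&(P[...,2]<.077)&(np.hypot(P[...,0]-.533,P[...,1]+.0095)<.02);q=P[k];print('knobtop',(q.min(0)+q.max(0))/2,np.ptp(q,0),q.mean(0))
f=imaging.grab_frame('top');P=cloud(f);im=f['color'].astype(int)
k=(im.min(2)>130)&(abs(P[...,0]-.5145)<.06)&(abs(P[...,1]-.293)<.075)&(P[...,2]<.05);print(k.sum(),P[k].mean(0),P[k].min(0),P[k].max(0))"
```

```text
knob 1008 [ 0.5354 -0.0074  0.0745] [ 0.534  -0.0087  0.0684] [0.0222 0.0221 0.0168]
collar 1742 [ 0.538  -0.0055  0.0465] [ 0.5339 -0.0096  0.046 ] [0.0509 0.0509 0.008 ]
disc 23634 [ 0.5424 -0.0015  0.0247] [ 0.5339 -0.0097  0.023 ] [0.1505 0.1503 0.0099]
tcp [ 0.534  -0.0078  0.1693] ya -45.8 tilt 0.13 -> dx dy dz yaw [-0.42 -0.11 -8.07] 0
tcp [ 0.534  -0.0078  0.1693] ya -45.8 tilt 0.13 -> dx dy dz yaw [-0.21  0.05  8.73] 0
knobtop [ 0.53396934 -0.0088671   0.07472397] [0.02212915 0.0218756  0.00422535] [ 0.53415291 -0.00857882  0.0746715 ]
121 [0.51488251 0.28368355 0.01784811] [0.49762446 0.25262721 0.00101286] [0.53225103 0.34174462 0.02535477]
```

View pics/wr5.png

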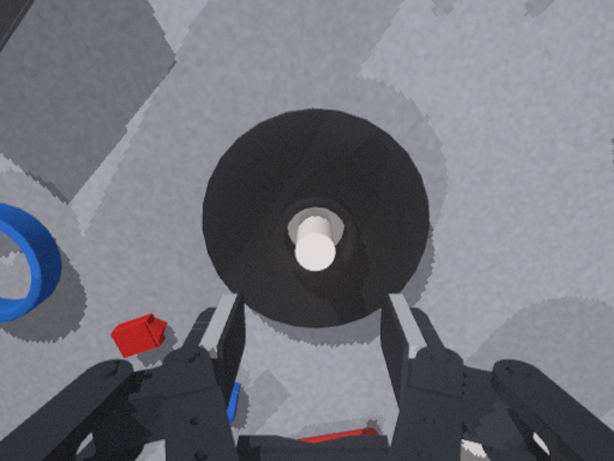

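The lid is clear and its collar and knob are at (315,235), centred between the pads at (222) and (405). The top-camera points show white pieces on the bin floor. Next I'll grip the knob.

Request:
send_rows(
  steps=[
    {"dx":-0.1,"dy":0,"dz":4,"yaw":0,"gripper":0.6},
    {"dx":-0.1,"dy":0,"dz":8,"yaw":0,"gripper":0.6},
    {"dx":-0.1,"dy":0,"dz":8.7,"yaw":0,"gripper":0.6},
    {"dx":-0.1,"dy":0,"dz":8.7,"yaw":0,"gripper":0.6},
    {"dx":-0.1,"dy":0,"dz":8.7,"yaw":0,"gripper":0.3},
  ],
  force=70,
)

```text
clock: 12.12
tcp_pos: [0.5336, -0.0092, 0.0824]
orientation: [2.911, 1.18, 0.004]
contact_force: [0.6, -0.6, 0.5]
grip_width: 0.0341
gripper_force: 0.0
```

Request:
send_rows(
  steps=[
    {"dx":0,"dy":0,"dz":0,"yaw":0,"gripper":0.1},
    {"dx":0,"dy":0,"dz":0,"yaw":0,"gripper":0.1},
    {"dx":0,"dy":0,"dz":0,"yaw":0,"gripper":0.1},
    {"dx":0,"dy":0,"dz":0,"yaw":0,"gripper":0.1},
  ],
)

```text
clock: 12.62
tcp_pos: [0.5336, -0.0092, 0.0825]
orientation: [2.911, 1.18, 0.004]
contact_force: [-2.2, -0.0, 8.8]
grip_width: 0.0192
gripper_force: 68.2
```

Request:
send_rows(
  steps=[
    {"dx":0,"dy":0,"dz":-0.5,"yaw":0,"gripper":0.1},
    {"dx":0,"dy":0,"dz":-2.5,"yaw":0,"gripper":0.1},
    {"dx":0,"dy":0,"dz":-5,"yaw":0,"gripper":0.1},
    {"dx":0,"dy":0,"dz":-9,"yaw":0,"gripper":0.1},
    {"dx":0,"dy":0,"dz":-13,"yaw":0,"gripper":0.1},
  ],
)

```text
clock: 13.25
tcp_pos: [0.5315, -0.0093, 0.2118]
orientation: [-2.911, -1.179, 0.002]
contact_force: [0.4, 0.8, -4.4]
grip_width: 0.0189
gripper_force: 68.9
```

```bash
cat > m2.py <<'E'
from h import *
go(.4844,-.2486,.2125)
def rim(f,cx=.4844,cy=-.2486):
    P=cloud(f); r=np.hypot(P[...,0]-cx,P[...,1]-cy)
    q=P[(P[...,2]>.076)&(P[...,2]<.084)&(r<.075)&(r>.05)&(f["depth"]>0)]
    if len(q)<50: return len(q)
    A=np.c_[2*q[:,:2],np.ones(len(q))]; s=np.linalg.lstsq(A,(q[:,:2]**2).sum(1),rcond=None)[0]
    return len(q),s[:2].round(4),round(float(np.sqrt(s[2]+s[0]**2+s[1]**2)),4),np.ptp(q,0).round(3),((q.min(0)+q.max(0))/2).round(4)
for n in("top","scene","wrist"): print(n,rim(imaging.grab_frame(n)))
f=imaging.grab_frame("scene");P=cloud(f);o=status.get_obs();t=o["tcp_pos"]
z0=t[2]-.0825+.024
k=(abs(P[...,2]-z0)<.02)&(np.hypot(P[...,0]-t[0],P[...,1]-t[1])<.08)&(f["color"].max(2)<70); q=P[k]
q=q[np.hypot(q[:,0]-t[0],q[:,1]-t[1])>.035]
if len(q)>50:
    s=np.linalg.lstsq(np.c_[q[:,:2],np.ones(len(q))],q[:,2],rcond=None)[0]; print("disc plane",s.round(4),len(q),((q.min(0)+q.max(0))/2).round(4),np.ptp(q,0).round(3), "tilt",np.degrees(np.hypot(*s[:2])))
print(o["grip_width"],o["gripper_force"],o["contact_force"].round(2))
E
python3 m2.py
```

```text
tcp [ 0.5315 -0.0093  0.2118] ya -45.9 tilt 0.08 -> dx dy dz yaw [-20.04  13.9   -0.05] 0
top (226, array([ 0.4832, -0.2478]), 0.0635, array([0.131, 0.131, 0.008]), array([ 0.484 , -0.2478,  0.0799]))
scene (350, array([ 0.4888, -0.2505]), 0.0636, array([0.131, 0.132, 0.006]), array([ 0.4887, -0.2504,  0.079 ]))
wrist 2
disc plane [-0.036   0.029   0.1713] 228 [ 0.5394 -0.0107  0.148 ] [0.134 0.148 0.015] tilt 2.648239403927471
0.019290807401812413 69.50978994369507 [-1.27  0.58 -4.3 ]
```

Request:
send_rows(
  steps=[
    {"dx":-1.5,"dy":1.1,"dz":0,"yaw":0,"gripper":0.1},
    {"dx":-4,"dy":2.9,"dz":0,"yaw":0,"gripper":0.1},
    {"dx":-6.5,"dy":4.7,"dz":0,"yaw":0,"gripper":0.1},
    {"dx":-9,"dy":6.5,"dz":0,"yaw":0,"gripper":0.1},
    {"dx":-11.5,"dy":8.3,"dz":0,"yaw":0,"gripper":0.1},
  ],
)

```text
clock: 14.08
tcp_pos: [0.5057, -0.1509, 0.2094]
orientation: [-2.912, -1.178, 0.005]
contact_force: [0.7, 1.0, -4.4]
grip_width: 0.0192
gripper_force: 69.5
```

Request:
send_rows(
  steps=[
    {"dx":-2.5,"dy":1.8,"dz":0,"yaw":0,"gripper":0.1},
    {"dx":-5,"dy":3.6,"dz":0,"yaw":0,"gripper":0.1},
    {"dx":-7,"dy":5,"dz":0,"yaw":0,"gripper":0.1},
    {"dx":-8.3,"dy":5.9,"dz":0,"yaw":0,"gripper":0.1},
    {"dx":-8.3,"dy":5.9,"dz":0,"yaw":0,"gripper":0.1},
  ],
)

```text
clock: 14.7
tcp_pos: [0.4878, -0.2504, 0.2102]
orientation: [-2.913, -1.175, 0.002]
contact_force: [0.2, -0.0, -4.4]
grip_width: 0.0194
gripper_force: 69.5
```

```bash
cat > m3.py <<'E'
from h import *
import sys
o=status.get_obs();t=o["tcp_pos"]; go(.488,-.249,.2125)
zt=t[2]-.0825
def circ(q):
    s=np.linalg.lstsq(np.c_[2*q[:,:2],np.ones(len(q))],(q[:,:2]**2).sum(1),rcond=None)[0]
    return s[:2].round(4),round(float(np.sqrt(s[2]+s[0]**2+s[1]**2)),4)
for n in("top","scene"):
    f=imaging.grab_frame(n);P=cloud(f);r=np.hypot(P[...,0]-t[0],P[...,1]-t[1])
    k=(abs(P[...,2]-zt-.024)<.012)&(r<.085)&(f["color"].max(2)<75); q=P[k]
    for _ in range(4):
        s=np.linalg.lstsq(np.c_[q[:,:2],np.ones(len(q))],q[:,2],rcond=None)[0]
        e=q[:,2]-np.c_[q[:,:2],np.ones(len(q))]@s; q=q[abs(e)<max(.0025,1*np.std(e))]
    h=cv2.convexHull((q[:,:2]).astype(np.float32))[:,0]
    print(n,"disc",len(q),q[:,2].mean().round(4),"exp",(zt+.024).round(4),"slope deg",np.degrees(s[:2]).round(2),"enc",cv2.minEnclosingCircle(q[:,:2].astype(np.float32)),"mid",((q.min(0)+q.max(0))/2).round(4),np.ptp(q,0).round(3))
    r=np.hypot(P[...,0]-.487,P[...,1]+.249)
    q=P[(abs(P[...,2]-.08)<.004)&(r<.075)&(r>.05)&(f["color"].min(2)>90)]
    if len(q)>60: print("  tub rim",len(q),circ(q),((q.min(0)+q.max(0))/2).round(4),np.ptp(q,0).round(3))
    save(f,sys.argv[1]+n+".png",None,1.5)
print(o["grip_width"],o["gripper_force"],o["contact_force"].round(2))
E
python3 m3.py hov
```

```text
tcp [ 0.4878 -0.2504  0.2102] ya -46.1 tilt 0.09 -> dx dy dz yaw [ 0.11 -0.09 -0.23] 0
top disc 989 0.1523 exp 0.1517 slope deg [-0.17 -0.17] enc ((0.4815453290939331, -0.24747857451438904), 0.07532131671905518) mid [ 0.4819 -0.2262  0.1523] [0.149 0.106 0.005]
scene disc 372 0.1501 exp 0.1517 slope deg [-1.99  1.2 ] enc ((0.49986183643341064, -0.2592456042766571), 0.06302998960018158) mid [ 0.5157 -0.2612  0.1501] [0.094 0.119 0.008]
  tub rim 175 (array([ 0.4885, -0.2504]), 0.0638) [ 0.506  -0.2598  0.0792] [0.096 0.112 0.006]
0.019376663741789365 69.52088713645935 [ 0.22 -0.05 -4.42]
```

View pics/hovscene.png

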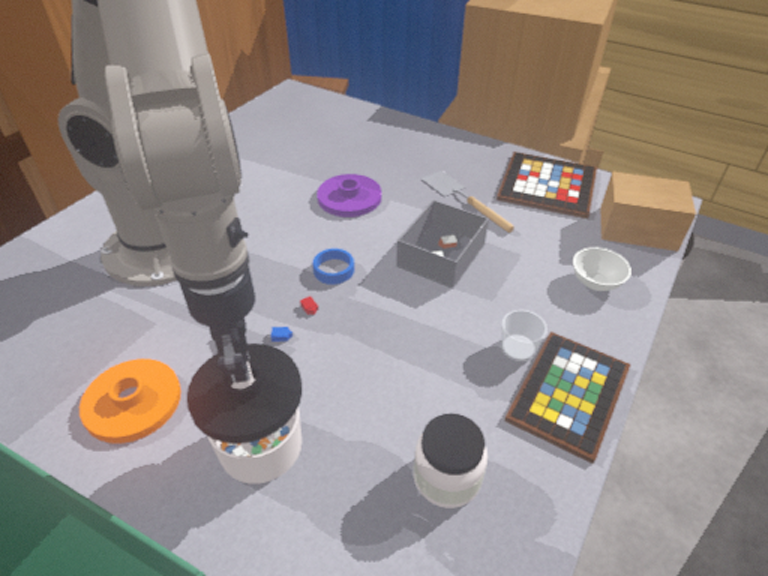

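The lid is level and sits over the tub at about (255,395). Both offcuts are visible in the grey bin at (447,242). I'll lower it in stages.

Request:
send_rows(
  steps=[
    {"dx":0.1,"dy":0,"dz":2,"yaw":0,"gripper":0.1},
    {"dx":0.1,"dy":0,"dz":4,"yaw":0,"gripper":0.1},
    {"dx":0.1,"dy":0,"dz":4.5,"yaw":0,"gripper":0.1},
    {"dx":0.1,"dy":0,"dz":4.5,"yaw":0,"gripper":0.1},
  ],
)

```text
clock: 15.3
tcp_pos: [0.4901, -0.2477, 0.1659]
orientation: [-2.911, -1.181, 0.0]
contact_force: [0.4, -0.1, -3.6]
grip_width: 0.019
gripper_force: 69.3
```

Request:
send_rows(
  steps=[
    {"dx":0,"dy":0,"dz":0.3,"yaw":0,"gripper":0.1},
    {"dx":0,"dy":0,"dz":0.5,"yaw":0,"gripper":0.1},
    {"dx":0,"dy":0,"dz":0.7,"yaw":0,"gripper":0.1},
    {"dx":0,"dy":0,"dz":0.7,"yaw":0,"gripper":0.1},
  ],
)

```text
clock: 15.8
tcp_pos: [0.4897, -0.2483, 0.1588]
orientation: [-2.911, -1.18, 0.0]
contact_force: [0.0, 0.1, -4.5]
grip_width: 0.0191
gripper_force: 69.3
```

Request:
send_rows(
  steps=[
    {"dx":-0.1,"dy":0.1,"dz":0.3,"yaw":0,"gripper":0.1},
    {"dx":-0.1,"dy":0.1,"dz":0.6,"yaw":0,"gripper":0.1},
    {"dx":-0.1,"dy":0.1,"dz":0.9,"yaw":0,"gripper":0.1},
    {"dx":-0.1,"dy":0.1,"dz":0.9,"yaw":0,"gripper":0.1},
  ],
)

```text
clock: 16.3
tcp_pos: [0.4895, -0.2498, 0.1495]
orientation: [-2.912, -1.179, 0.001]
contact_force: [-1.3, 0.2, -4.0]
grip_width: 0.0192
gripper_force: 69.6
```

Request:
send_rows(
  steps=[
    {"dx":0,"dy":0,"dz":0.1,"yaw":0,"gripper":0.1},
    {"dx":0,"dy":0,"dz":0.15,"yaw":0,"gripper":0.1},
    {"dx":0,"dy":0,"dz":0.15,"yaw":0,"gripper":0.1},
  ],
)

```text
clock: 16.68
tcp_pos: [0.4892, -0.25, 0.1488]
orientation: [-2.911, -1.179, 0.001]
contact_force: [-5.4, 0.4, 5.9]
grip_width: 0.0189
gripper_force: 70.8
```

Request:
send_rows(
  steps=[
    {"dx":0,"dy":0,"dz":0,"yaw":0,"gripper":0.3},
    {"dx":0,"dy":0,"dz":0,"yaw":0,"gripper":0.6},
    {"dx":0,"dy":0,"dz":0,"yaw":0,"gripper":0.8},
    {"dx":0,"dy":0,"dz":-2,"yaw":0,"gripper":0.9},
    {"dx":0,"dy":0,"dz":-6,"yaw":0,"gripper":0.9},
  ],
)

```text
clock: 17.3
tcp_pos: [0.4891, -0.2491, 0.2079]
orientation: [-2.91, -1.18, 0.004]
contact_force: [1.2, 0.1, 0.6]
grip_width: 0.0768
gripper_force: 0.0
```

Request:
send_rows(
  steps=[
    {"dx":0,"dy":0,"dz":-2.5,"yaw":0,"gripper":0.9},
    {"dx":0,"dy":0,"dz":-2.5,"yaw":0,"gripper":0.9},
  ],
)

```text
clock: 17.55
tcp_pos: [0.4911, -0.2503, 0.2351]
orientation: [2.909, 1.179, 0.005]
contact_force: [0.8, 0.8, -0.9]
grip_width: 0.0767
gripper_force: 0.0
```

```bash
cat > m4.py <<'E'
from h import *
o=status.get_obs();t=o["tcp_pos"]; go(.4892,-.25,.1,-46)
c=np.array([.4892,-.25])
for n in("wrist","top","scene"):
    f=imaging.grab_frame(n);P=cloud(f);r=np.hypot(P[...,0]-c[0],P[...,1]-c[1])
    if n!="top": save(f,"seat"+n+".png",None,1.2)
    for nm,z,rr in(("disc",.090,.085),("collar",.112,.035),("knob",.140,.02)):
        q=P[(abs(P[...,2]-z)<.004)&(r<rr)&(f["depth"]>0)&((f["color"].max(2)<90)|(nm=="knob"))]
        if len(q)<20: continue
        s=np.linalg.lstsq(np.c_[q[:,:2],np.ones(len(q))],q[:,2],rcond=None)[0]
        print(n,nm,len(q),q[:,2].mean().round(4),"mid",((q.min(0)+q.max(0))/2).round(4),np.ptp(q,0).round(3),"slope",np.degrees(s[:2]).round(2))
E
python3 m4.py
```

```text
tcp [ 0.4911 -0.2503  0.2351] ya -45.9 tilt 0.24 -> dx dy dz yaw [-0.14 -0.2  13.51] 0.1
wrist disc 23006 0.0909 mid [ 0.4857 -0.2493  0.09  ] [0.15  0.15  0.008] slope [-0.06  0.02]
wrist collar 1661 0.1125 mid [ 0.4863 -0.2488  0.1114] [0.051 0.051 0.007] slope [-0.18 -0.37]
wrist knob 892 0.1407 mid [ 0.489  -0.2491  0.1396] [0.022 0.022 0.007] slope [-2.2  -1.17]
top disc 1430 0.0905 mid [ 0.484  -0.2419  0.09  ] [0.148 0.139 0.008] slope [-0.03 -0.02]
top collar 68 0.1122 mid [ 0.4842 -0.2457  0.1122] [0.048 0.047 0.008] slope [-0.7  -0.01]
top knob 23 0.141 mid [ 0.489  -0.2476  0.1404] [0.014 0.021 0.006] slope [-5.67  3.53]
scene disc 2406 0.0891 mid [ 0.4906 -0.2504  0.09  ] [0.147 0.15  0.008] slope [-0.04 -0.04]
scene collar 152 0.1108 mid [ 0.4885 -0.2505  0.111 ] [0.051 0.051 0.006] slope [-0.24  0.55]
scene knob 87 0.1389 mid [ 0.4913 -0.2497  0.139 ] [0.021 0.022 0.006] slope [-2.4   0.98]
```

View pics/seatwrist.png

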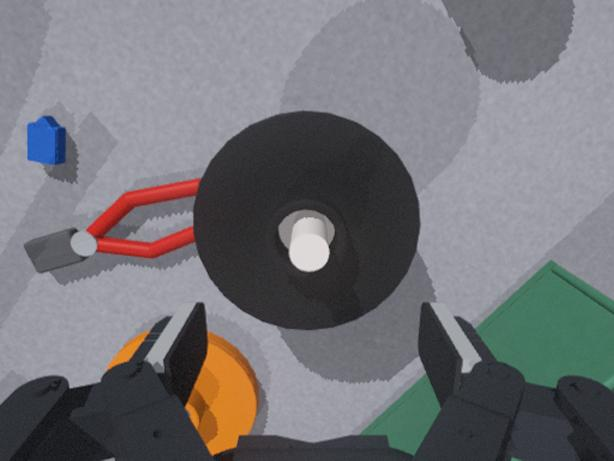

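The wrist view shows the lids seated level on the tub: the disc reads z≈0.0905 with a slope under 0.1°. The knob is at (308,245) inside the collar at (306,230). Next is the collar grip.

Request:
send_rows(
  steps=[
    {"dx":-0.3,"dy":-0.4,"dz":1,"yaw":0,"gripper":0.95},
    {"dx":-0.3,"dy":-0.4,"dz":5,"yaw":0,"gripper":0.95},
    {"dx":-0.3,"dy":-0.4,"dz":7.5,"yaw":0,"gripper":0.95},
    {"dx":-0.3,"dy":-0.4,"dz":7.5,"yaw":0,"gripper":0.95},
    {"dx":-0.3,"dy":-0.4,"dz":7.5,"yaw":0,"gripper":0.95},
  ],
)

```text
clock: 18.32
tcp_pos: [0.4847, -0.2494, 0.1586]
orientation: [2.912, 1.179, -0.0]
contact_force: [0.2, -0.2, 0.1]
grip_width: 0.0814
gripper_force: 0.0
```

```bash
python3 m4.py | head -4; python3 -c "
from h import *
go(.4863,-.249,.126)"
```

```text
tcp [ 0.4847 -0.2494  0.1586] ya -45.9 tilt 0.02 -> dx dy dz yaw [0.28 0.36 5.86] 0.1
wrist disc 40439 0.0909 mid [ 0.4857 -0.2494  0.0909] [0.15  0.15  0.006] slope [-0.06  0.02]
wrist collar 2785 0.1124 mid [ 0.4862 -0.2491  0.1116] [0.051 0.051 0.007] slope [-0.21 -0.22]
wrist knob 1944 0.1407 mid [ 0.4889 -0.2489  0.1395] [0.022 0.022 0.007] slope [-2.25 -2.21]
tcp [ 0.4854 -0.2493  0.1593] ya -45.9 tilt 0.1 -> dx dy dz yaw [0.09 0.04 3.33] 0
```

Request:
send_rows(
  steps=[
    {"dx":0.1,"dy":0.1,"dz":1.7,"yaw":0,"gripper":0.95},
    {"dx":0.1,"dy":0.1,"dz":3.3,"yaw":0,"gripper":0.95},
    {"dx":0.1,"dy":0.1,"dz":3.3,"yaw":0,"gripper":0.95},
    {"dx":0.1,"dy":0.1,"dz":3.3,"yaw":0,"gripper":0.75},
    {"dx":0.1,"dy":0.1,"dz":3.3,"yaw":0,"gripper":0.65},
  ],
  force=40,
)

```text
clock: 19.1
tcp_pos: [0.4865, -0.2492, 0.1257]
orientation: [2.911, 1.179, 0.001]
contact_force: [-0.6, -1.5, 0.6]
grip_width: 0.0558
gripper_force: 0.0
```

Request:
send_rows(
  steps=[
    {"dx":0,"dy":0,"dz":0,"yaw":0,"gripper":0.5},
    {"dx":0,"dy":0,"dz":0,"yaw":0,"gripper":0.5},
    {"dx":0,"dy":0,"dz":0,"yaw":0,"gripper":0.5},
  ],
)

```text
clock: 19.48
tcp_pos: [0.4865, -0.2493, 0.1263]
orientation: [2.911, 1.179, 0.002]
contact_force: [-1.9, 2.2, 5.7]
grip_width: 0.0497
gripper_force: 40.3
```

Request:
send_rows(
  steps=[
    {"dx":0,"dy":0,"dz":-0.3,"yaw":0,"gripper":0.5},
    {"dx":0,"dy":0,"dz":-0.8,"yaw":0,"gripper":0.5},
    {"dx":0,"dy":0,"dz":-1.4,"yaw":0,"gripper":0.5},
    {"dx":0,"dy":0,"dz":-2.0,"yaw":0,"gripper":0.5},
    {"dx":0,"dy":0,"dz":-2.6,"yaw":0,"gripper":0.5},
  ],
)

```text
clock: 20.1
tcp_pos: [0.4861, -0.249, 0.1518]
orientation: [-2.911, -1.18, 0.0]
contact_force: [-0.5, -0.6, -2.0]
grip_width: 0.05
gripper_force: 41.8
```

Request:
send_rows(
  steps=[
    {"dx":0,"dy":0,"dz":-1.5,"yaw":0,"gripper":0.5},
    {"dx":0,"dy":0,"dz":-3.5,"yaw":0,"gripper":0.5},
    {"dx":0,"dy":0,"dz":-5.5,"yaw":0,"gripper":0.5},
    {"dx":0,"dy":0,"dz":-7,"yaw":0,"gripper":0.5},
    {"dx":0,"dy":0,"dz":-7.4,"yaw":0,"gripper":0.5},
  ],
)

```text
clock: 20.72
tcp_pos: [0.4867, -0.2492, 0.2266]
orientation: [2.911, 1.18, 0.002]
contact_force: [-0.2, 0.3, -2.9]
grip_width: 0.05
gripper_force: 41.8
```

Request:
send_rows(
  steps=[
    {"dx":0,"dy":0,"dz":0,"yaw":0,"gripper":0.5},
    {"dx":0,"dy":0,"dz":0,"yaw":0,"gripper":0.5},
    {"dx":0,"dy":0,"dz":0,"yaw":0,"gripper":0.5},
  ],
)

```text
clock: 21.1
tcp_pos: [0.4859, -0.2489, 0.2248]
orientation: [-2.911, -1.18, 0.002]
contact_force: [-0.5, 0.9, -2.5]
grip_width: 0.0501
gripper_force: 41.8
```

```bash
python3 - <<'E'
from h import *
o=status.get_obs();print(o["tcp_pos"],o["contact_force"],o["grip_width"],o["gripper_force"]); go(.4865,-.2493,.2263)
c=np.array([.489,-.25])
for n in("top","scene"):
    f=imaging.grab_frame(n);P=cloud(f);r=np.hypot(P[...,0]-c[0],P[...,1]-c[1]); dark=f["color"].max(2)<80
    for nm,z,m in(("outer disc",.190,dark),("flange",.085,~dark),("knob",.14,~dark)):
        q=P[(abs(P[...,2]-z)<.005)&(r<.09)&m&(f["depth"]>0)]
        if len(q)<20: continue
        s=np.linalg.lstsq(np.c_[q[:,:2],np.ones(len(q))],q[:,2],rcond=None)[0]
        print(n,nm,len(q),np.median(q[:,2]).round(4),"mid",((q.min(0)+q.max(0))/2).round(4),np.ptp(q,0).round(3),"slope",np.degrees(s[:2]).round(2))
    if n=="scene": save(f,"end.png",None,1.5)
E
```

```text
[ 0.48592244 -0.24888073  0.22478606] [-0.51271609  0.86694676 -2.52060169] 0.050070590461631904 41.83563429862261
tcp [ 0.4859 -0.2489  0.2248] ya -45.9 tilt 0.07 -> dx dy dz yaw [ 0.01  0.07 -0.15] 0
top outer disc 1348 0.1891 mid [ 0.4826 -0.2254  0.19  ] [0.147 0.107 0.01 ] slope [-0.33  0.03]
top flange 279 0.0853 mid [ 0.4808 -0.2317  0.085 ] [0.125 0.107 0.01 ] slope [-0.13 -0.28]
scene outer disc 450 0.1877 mid [ 0.477  -0.2313  0.19  ] [0.113 0.109 0.01 ] slope [-0.02 -1.27]
scene flange 1501 0.0841 mid [ 0.4997 -0.2517  0.0845] [0.122 0.135 0.009] slope [-0.04  0.03]
```

View pics/end.png

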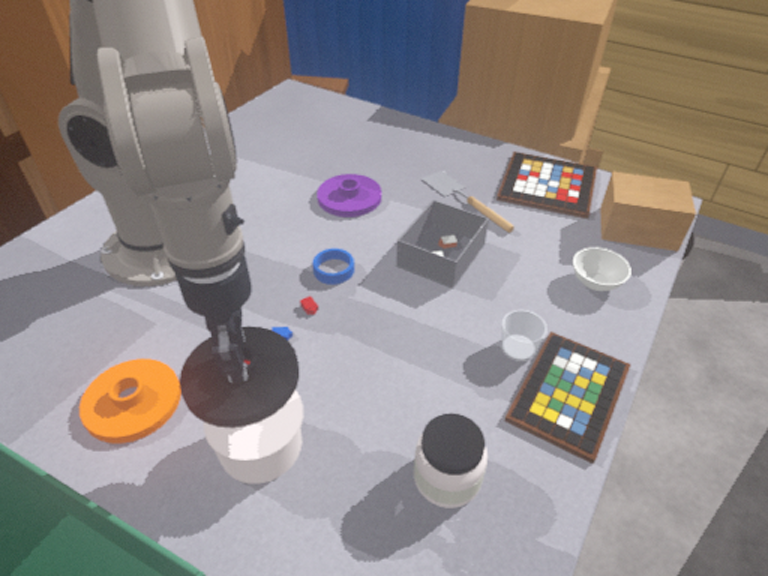

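The view shows the white inner lid seated on the tub at (255,425), level with its flange at z≈0.085. The black outer lid is held level about 10 cm up at (240,375), and both offcuts are in the bin at (445,245). I'm handing in.

```bash
python3 -c "
from h import *
print(workorder.hand_in())"
```

```text
the job is handed in; nothing more can be done
None
```

The job is handed in at about 21 s on the robot's clock: both offcuts are in the scrap bin, the inner lid is seated on the tub, and the outer lid is held level about 10 cm above where it sat; no verdict came back.

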